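Seat a tube block in the tilted pipetting nest

ROBOT

A 6-joint arm with a two-finger parallel gripper is mounted at the origin on the work surface. World frame = base frame: x ahead of the robot, y to its left, z up, the work surface at z = 0. Lengths are in mm, angles in rad, forces in N, time in s.
With the tool pointing down it reaches from about 300 to 775 mm from the base axis. Payload 14.6 kg.
Tool frame: the origin (TCP) lies at the very end of the fingers, on their centre line; the grasp point (between the pads) lies 19 mm behind it; z points along the fingers, y is the line along which they close (so a half turn about z gives the same grasp; the last joint's range is limited). The gripper opens to 94 mm and grips with 3 to 60 N. Pads are 16 mm wide; open, the fingers measure 119 mm over their backs; the gripper's body (75 mm by 177 mm) begins 78 mm behind the grasp point.
Start: joints at [1.188, 0.3, 1.521, -0, 1.321, -0.067], TCP at [170.815, 522.792, 205.446] pointing down, gripper open.
Joint ranges: [-3.03, 3.03], [-0.79, 2.21], [0.23, 2.52], [-1.04, 4.18], [0, 3.07], [-2.55, 2.55]. Speed limits (rad/s): [2.22, 2.22, 2.57, 3.14, 3.14, 3.14].

INTERFACE

Orientations are given as [roll, pitch, yaw] about the fixed x, y, z axes, in that order (R = Rz(yaw) Ry(pitch) Rx(roll)).
In Python, from cell import manip, camera, get_calibration gives the robot as it stands. The module is installed in compiled form; this text tells all that it offers.
- The arm moves only by the tool jog_arm, never from a script. Its argument "plan" is one flat list of numbers, 6 for each row, row after row: the shift along the world's x, y, z in m, then the turn, a rotation vector about the world's x, y, z in degrees. A call has 1 to 20 rows; each row is the pose to reach, as a shift and turn from the pose commanded when the call began; what a row does not reach only later rows make up. A row lasts 1/10 s, in which the tool goes at most 50 mm and 8.59 degrees, less where a joint would pass 70% of its speed; a pose out of reach is approached as far as the arm can. A call with a gripper value outside its range is refused whole. "claw" is the finger opening in m, from 0 to 0.094, set as the call begins (left out, the last holds). The fingers move at their own pace and stop on an object; "force" is the grip in N (left out, the last holds). Time passes only in rows, so rows that repeat a pose let the fingers close. It gives the time, the measured TCP pose, the force, the opening and the grip force at its end, in the units of the state.
- manip.read_state(): the state, without advancing time (a new reading comes with each control period).
- camera(name): name is "side" or "top" or "wrist"; returns (picture, depth): 420x560x3 uint8, red, green, blue; 420x560 float32, mm along the optical axis (not along the pixel's ray), 0 where there is no reading.
- get_calibration(name): a dict with "fx", "fy", "cx", "cy" (pixels), "k1" (the pictures are not rectified: a ray, as slopes to the right and down, at radius r is drawn at 1 + k1 r^2 times it, then the intrinsics apply), "origin" and "attitude" of the camera in the world. Camera axes: x right, y down, z forward; pixel columns grow to the right and rows downward; lengths in mm; the calibration is good to about 2 mm. A picture is of the moment at which its call begins: read the wrist's pose just before it. get_calibration takes no time and is no camera call; for the wrist camera it gives the pose at the moment of the call.
- manip.sign_off(): hands the job in; it is judged then, once.
The state is a dict: "clock": time; "joints": joint angles; "qd": joint speeds; "effort": joint torques, N m; "eef_pos": TCP position; "eef_rot": TCP orientation; "wrist_force": force on the tool from outside, world axes, zero at the start; "moment": the same for the moment, N m; "finger_gap": finger opening in mm; "finger_force": force on a finger pad.
Only numpy, scipy, OpenCV 4.12 (cv2) and the standard library are available. Lean on these libraries where they do the work, as an engineer would, in place of code of your own. Each camera call takes 0.05 s, during which the arm holds its last target. There are 200 camera calls.

TASK

Lay the aluminium tube block gently on the tilted blue plate a little short of its low corner, one short end facing the tall fence with the red pin, and let go so that it slides by itself against the low side fence and the pin. Then with the fingertips push its upper end until the pin is fully in and the block stands hard on the tall fence, lean on it there for a moment with about 15 N (never over 22), and take the hand away. The tubes are full: do not drop, bump or tip the block more than the plate needs, and leave the other things on the bench alone.

Things in the scene. Friction and masses are not known exactly. Their poses are not given: they have to be found in the camera images.
- tube_block: Loose aluminium block of capped microtubes (orange and green caps, 5 mm above its top), 92 (x) x 58 (y) x 42 (z) mm, flat sides, 0.36 to 0.54 kg; a half turn about z makes no difference. Origin: centre of underside, z up. Slick on the nest (friction about 0.15), normal grip in the fingers. Starts flat on the bench, clear all round.
- nest: Blue plate, fixed, tilted 22 degrees, fences on its two low sides. Origin: locating corner, on the plate surface where the fences' inner faces meet, its lowest point. z: plate normal. x: along the plate towards the tall END fence (inner face x = 0, 26 mm high). y: away from the low SIDE fence (inner face y = 0, 10 mm high). Spans x -150 to 0, y 0 to 100. Downhill: +x and -y equally.
- home (a point): On the plate, nest x -46, y 29, z 0 mm, axes as the nest: where the block's origin must end, long axis along nest x, end on the end fence, long side on the side fence. Laid 10 to 15 mm short of side fence and pin and let go, the block slides by itself to the side fence and the pin and stops there, about 8 mm short of home.
- seat_pin (a joint): Red pin, 9 mm diameter, sliding along nest x through the end fence at y 29, 15 mm above the plate. 0 = stands 8 mm proud; 0.008 m = flush, on its stop. Stiff (about 9 N), stays where pushed; the block's weight does not move it. To push it, push the block's upper end low (8 to 20 mm above the plate, on its long centre line), else the block tips.
- stand: Fixed stand under the nest: white base slab 150 x 110 x 12 mm (turned as the plate) and four steel legs. Origin: on the bench under the middle of the plate (nest x -69, y 44 mm), where the plate surface is 75 mm above the bench; the locating corner is about 45 mm up, the highest corner 110 mm. Its -y axis points the way the plate falls.
- tip_box: Bystander: pipette-tip box with red lid, 122 x 82 x 56 mm, origin centre of underside.
- wash_bottle: Bystander: white wash bottle with yellow cap, 64 mm diameter, 170 mm high, origin centre of underside.
- sample_jar: Bystander: amber jar with blue cap, 48 mm diameter, 70 mm high, origin centre of underside.
- beaker: Bystander: empty glass beaker, 68 mm diameter, 90 mm high, origin centre of underside.
Things that resemble listed ones, but are neither listed nor needed, are in the scene too. What is shaped like the stand but turquoise is not meant.

How it is judged (in metres and radians):
On the way, in this order (a step that is already met when the one before it is completed fails the run):
1. the block, let go, has slid down and rests against the side fence and the pin (x of tube_block in the frame of nest between -0.058 and -0.0475 m and y of tube_block in the frame of nest between 0.0265 and 0.0315 m and z of tube_block in the frame of nest between -0.002 and 0.002 m and angle between the x axis of tube_block and the x axis of nest, either way round below 0.05 rad and angle between the z axis of tube_block and the z axis of nest, either way round below 0.05 rad and contact force between the fingers and tube_block below 0.2 N and linear speed of tube_block below 0.02 m/s), for 0.2 s.
2. the block is pressed home against the end fence with a firm push (a push of about 13 N or more) (x of tube_block in the frame of nest between -0.048 and -0.044 m and y of tube_block in the frame of nest between 0.027 and 0.031 m and z of tube_block in the frame of nest between -0.002 and 0.002 m and angle between the x axis of tube_block and the x axis of nest, either way round below 0.05 rad and angle between the z axis of tube_block and the z axis of nest, either way round below 0.05 rad and value of joint seat_pin above 0.0065 m and contact force between the fingers and tube_block above 11 N and contact force between tube_block and stand above 20 N), for 0.2 s.
At the end, for the whole second after the job is handed in: The tube block rests, released and still, flat on the nest plate in the locating corner: within 2 mm of home in nest x, y and z and within 0.05 rad of square, with the red pin at least 6.5 mm in (x of tube_block in the frame of nest between -0.048 and -0.044 m and y of tube_block in the frame of nest between 0.027 and 0.031 m and z of tube_block in the frame of nest between -0.002 and 0.002 m and angle between the x axis of tube_block and the x axis of nest, either way round below 0.05 rad and angle between the z axis of tube_block and the z axis of nest, either way round below 0.05 rad and value of joint seat_pin above 0.0065 m and linear speed of tube_block below 0.01 m/s and contact force between each of the arm, the fingers and tube_block below 0.1 N); the robot touches nothing.
It fails at once if the block is pressed, knocked or dropped hard on the nest: all its contact forces there (plate, fences and pin, added up; about 7 N at rest, about 36 N under a 20 N push) pass 42 N (contact force between tube_block and stand above 42 N).
It fails at once if the robot presses on the stand or nest with more than 15 N (contact force between any of the fingers, the arm and stand above 15 N).
It fails at once if the block is tipped more than 0.65 rad from upright (angle between tube_block's own z axis and vertical above 0.65 rad).
It fails at once if a bystander is moved by more than 15 mm (distance of any of tip_box, wash_bottle, sample_jar, beaker from where it was at the start of the episode above 0.015 m).
It also fails if it takes over 64 s, if anything falls off the work surface, if the arm or the gripper's body presses on something with over 40 N, if the wrist force passes 120 N, or if a joint passes its speed limit or range.

## Working session

There is one attempt and no reset: what is moved stays moved. The work goes in short steps, Python scripts to look and compute and a tool call to move; the robot and the scene stay as the last step left them, time stands still between calls to the robot, and variables do not carry over. Pictures are saved under pics/ and viewed, at most 10 in all, crops included, and the job is handed in when it is done.

Besides the shell and the picture viewer there is one more tool, called as name(argument=value, ...) on one line, values as JSON. jog_arm: Moves the arm, as the interface text tells. Its arguments: {"type":"object","properties":{"plan":{"type":"array"},"claw":{"type":"number"},"force":{"type":"number"}},"required":["plan"]}

```bash
mkdir -p pics
cat > h.py <<'E'
import numpy as np,cv2
from scipy.spatial.transform import Rotation as R
from cell import manip,camera,get_calibration
def snap(n):
    c=get_calibration(n); p,d=camera(n); return p,d,c
def cloud(d,c):
    h,w=d.shape
    u,v=np.meshgrid(np.arange(w),np.arange(h))
    K=np.array([[c['fx'],0,c['cx']],[0,c['fy'],c['cy']],[0,0,1.]])
    q=cv2.undistortPoints(np.stack([u,v],-1).reshape(-1,1,2).astype(float),K,np.array([c['k1'],0,0,0.])).reshape(h,w,2)
    P=np.dstack([q[...,0]*d,q[...,1]*d,d])
    a=np.array(c['attitude'],float)
    M=a if a.shape==(3,3) else R.from_euler('xyz',a).as_matrix()
    W=P@M.T+np.array(c['origin']); W[d==0]=np.nan
    return W
E
python3 - <<'E'
from h import *
print(manip.read_state())
for n in('top','side'):
    p,d,c=snap(n);print(n,c)
    cv2.imwrite(f'pics/{n}0.png',p[...,::-1]);np.savez(f'{n}0.npz',p=p,d=d,W=cloud(d,c))
E
```

```text
{'clock': 0.0, 'joints': array([ 1.18841250e+00,  3.00434400e-01,  1.52154786e+00,  3.86287034e-05,
        1.32072188e+00, -6.66130833e-02]), 'qd': array([ 0.00022316,  0.00059854,  0.00059759,  0.00016919, -0.00048789,
       -0.00044209]), 'effort': array([ 9.66912557e-04, -5.31803298e+01, -3.52722323e+01,  7.08350586e-02,
        2.44040682e-02, -5.50211814e-05]), 'eef_pos': array([170.70711031, 522.57049486, 204.92051948]), 'eef_rot': array([-3.14048611e+00, -1.11318821e-04,  2.82581227e+00]), 'wrist_force': array([-0.36576659,  0.0697414 ,  0.53250354]), 'moment': array([-0.01997292,  0.03998896,  0.01606525]), 'finger_force': 0.0, 'finger_gap': 94.41802441767602}
top {'fx': 413.18258356451076, 'fy': 413.18258356451076, 'cx': 283.4794895594598, 'cy': 212.1369279544194, 'k1': -0.06154041678666619, 'origin': array([ 386.30515827,   43.30407243, 1075.08643084]), 'attitude': array([-2.966011  ,  0.00928379, -1.56900779])}
side {'fx': 437.2214431202477, 'fy': 437.2214431202477, 'cx': 284.16758352236377, 'cy': 208.355155746244, 'k1': -0.03946000678259923, 'origin': array([474.2658544 , 840.10909104, 794.99728243]), 'attitude': array([-2.31121603,  0.01693774, -3.02315867])}
```

View pics/top0.png

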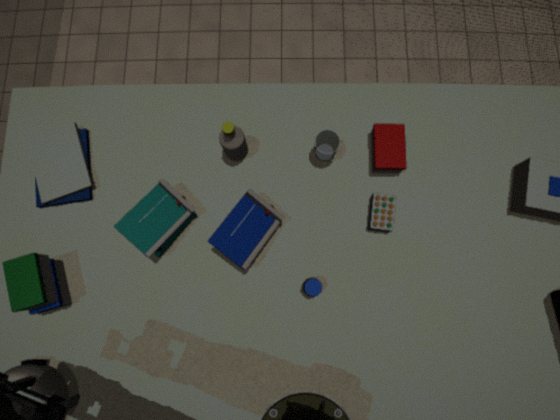

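View pics/side0.png

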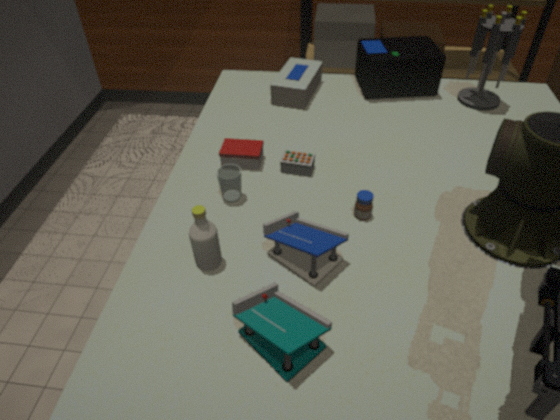

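Lookalikes: the nest could be the blue plate (top 245,230) or the turquoise one (155,220), and I take the blue. The block could be the box with orange/green caps (383,212) or the tip box with the red lid (390,147), and I take the capped one. I'll check both in one crop.

Run:
```python
from h import *
T=np.load('top0.npz');p,d,W=T['p'],T['d'],T['W']
cv2.imwrite('pics/crop.png',cv2.resize(p[180:280,200:400,::-1],None,fx=4,fy=4,interpolation=cv2.INTER_CUBIC))
for n in('top','side'):
    T=np.load(n+'0.npz');p,W=T['p'],T['W']
    hsv=cv2.cvtColor(p,cv2.COLOR_RGB2HSV)
    box=(slice(185,275),slice(200,285)) if n=='top' else (slice(205,285),slice(255,355))
    m=np.zeros(hsv.shape[:2],bool);m[box]=True
    b=m&(hsv[...,0]>105)&(hsv[...,0]<128)&(hsv[...,1]>130)&(hsv[...,2]>60)
    P=W[b];P=P[np.isfinite(P).all(1)&(P[:,2]>30)&(P[:,2]<125)]
    for _ in range(4):
        c=P.mean(0);nrm=np.linalg.svd(P-c,full_matrices=False)[2][2];nrm*=np.sign(nrm[2]);e=(P-c)@nrm;P=P[abs(e)<max(2.5*e.std(),1)]
    down=np.array([nrm[0],nrm[1]]) 
    print(n,len(P),'c',c,'tilt',np.degrees(np.arccos(nrm[2])),'downaz',np.degrees(np.arctan2(down[1],down[0])),e.std())
    # plane coords: ex guess = horizontal-ish
    h=np.cross([0,0,1],nrm);h/=np.linalg.norm(h);g=np.cross(h,nrm);g*=-np.sign(g[2])  # g downhill
    q=np.c_[(P-c)@h,(P-c)@g].astype(np.float32)
    r=cv2.minAreaRect(q);print(r); bp=cv2.boxPoints(r);print((c+bp[:,:1]*h+bp[:,1:]*g).round(1))
    m=np.zeros(hsv.shape[:2],bool)
    if n=='top': m[185:240,360:405]=True
    else: m[145:180,270:325]=True
    P=W[m];P=P[np.isfinite(P).all(1)&(P[:,2]>34)&(P[:,2]<60)]
    print('block',len(P),np.median(P[:,2]),cv2.minAreaRect(P[:,:2].astype(np.float32)),P.min(0),P.max(0))
```

```text
top 2247 c [517.63523214 155.08200359  78.32856775] tilt 21.92569927212981 downaz -81.03557760469691 1.6186140716795745
((1.8034820556640625, 2.145416259765625), (150.6359100341797, 98.6041488647461), 44.8045654296875)
[[430.  156.2  84.3]
 [488.5 231.2 110.4]
 [609.4 150.6  70.8]
 [550.9  75.6  44.6]]
block 808 42.96529372860152 ((571.2811279296875, -198.93687438964844), (56.95909118652344, 92.8946762084961), 82.2051010131836) [ 523.850133   -233.29268574   34.38313955] [ 621.06916704 -165.80196926   51.53894865]
side 1169 c [515.78034014 159.5962646   81.01124525] tilt 21.84410733054564 downaz -80.96206229682045 0.7451140530590277
((2.765888214111328, 6.10418701171875), (152.17657470703125, 103.98585510253906), 45.03984451293945)
[[427.5 155.9  85.1]
 [489.4 234.8 112.4]
 [611.3 153.   72.4]
 [549.4  74.1  45. ]]
block 446 43.519946840642376 ((570.7763061523438, -197.99148559570312), (65.3421630859375, 93.27593231201172), 84.16677856445312) [ 521.55124731 -231.89520866   34.05115411] [ 620.07565045 -162.5777484    52.75992107]
```

View pics/crop.png

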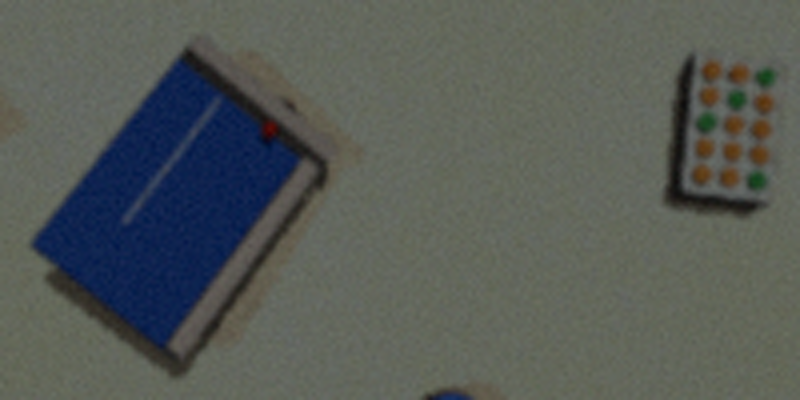

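The crop confirms it: the blue plate has the red pin at crop (270,130) and its low corner near (310,160), and the capped block is at crop (730,125). Next I move over the block for a close look.

jog_arm(plan=[0.02,-0.036,0,0,0,1,0.06,-0.108,0,0,0,2,0.1,-0.18,0,0,0,3,0.12,-0.216,0,0,0,4,0.14,-0.252,0,0,0,5,0.16,-0.288,0,0,0,6,0.18,-0.324,0,0,0,7,0.2,-0.36,0,0,0,8,0.22,-0.396,0,0,0,9,0.24,-0.432,0,0,0,10,0.26,-0.468,0,0,0,11,0.28,-0.504,0,0,0,11,0.3,-0.54,0,0,0,11,0.32,-0.576,0,0,0,11,0.34,-0.612,0,0,0,11,0.36,-0.648,0,0,0,11,0.38,-0.684,0,0,0,11,0.395,-0.71,0,0,0,11,0.4,-0.72,0,0,0,11,0.4,-0.72,0,0,0,11], claw=0.094, force=20)

```text
clock: 2.1
eef_pos: [570.7, -197.8, 204.6]
eef_rot: [3.141, -0.001, 3.017]
wrist_force: [0.6, 0.5, -0.1]
finger_gap: 93.8
finger_force: 0.0
```

Run:
```python
from h import *
s=manip.read_state();print(s['clock'],s['eef_pos'],s['eef_rot'],s['joints'])
p,d,c=snap('wrist');W=cloud(d,c);np.savez('w1.npz',p=p,d=d,W=W);cv2.imwrite('pics/w1.png',p[...,::-1])
m=np.isfinite(W).all(2)&(abs(W[...,2]-43)<4)&(abs(W[...,0]-571)<75)&(abs(W[...,1]+199)<60)
P=W[m][:,:2].astype(np.float32);print(len(P),np.median(W[m][:,2]),cv2.minAreaRect(P))
```

```text
2.1 [ 570.69601261 -197.80627526  204.62341841] [ 3.14121436e+00 -1.21479927e-03  3.01657068e+00] [-3.94298768e-01  4.22538125e-01  1.35720182e+00  4.23949768e-05
  1.36312437e+00 -1.84008165e+00]
5074 41.725543585396906 ((570.2156982421875, -200.02532958984375), (57.974754333496094, 91.74771118164062), 82.69038391113281)
```

View pics/w1.png

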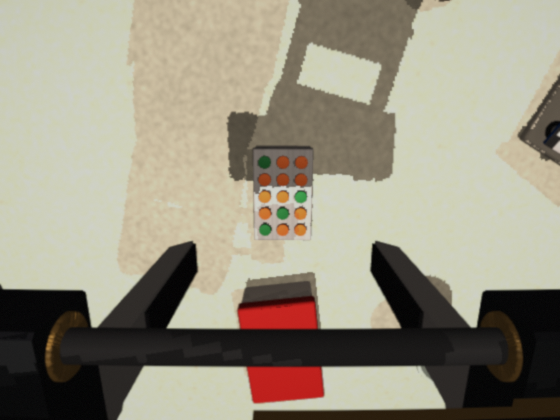

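The wrist view shows the block centred between the fingers at (283,193), and its long axis is already square to the closing line. I descend and grip.

jog_arm(plan=[0,-0.002,-0.01,0,0,0,-0.0005,-0.002,-0.035,0,0,0,-0.0005,-0.002,-0.065,0,0,0,-0.0005,-0.002,-0.095,0,0,0,-0.0005,-0.002,-0.125,0,0,0,-0.0005,-0.002,-0.15,0,0,0,-0.0005,-0.002,-0.17,0,0,0,-0.0005,-0.002,-0.182,0,0,0,-0.0005,-0.002,-0.188,0,0,0,-0.0005,-0.002,-0.188,0,0,0,-0.0005,-0.002,-0.188,0,0,0])

```text
clock: 3.25
eef_pos: [570.7, -199.2, 18.4]
eef_rot: [-3.141, 0.001, 3.018]
wrist_force: [0.2, 0.3, -0.2]
finger_gap: 94.2
finger_force: 0.0
```

jog_arm(plan=[0,0,0,0,0,0,0,0,0,0,0,0,0,0,0,0,0,0,0,0,0,0,0,0,0,0,0,0,0,0,0,0,0,0,0,0,0,0,0,0,0,0,0,0,0,0,0,0,0,0,0,0,0,0,0,0,0,0,0,0], claw=0.04, force=25)

```text
clock: 4.25
eef_pos: [570.3, -199.2, 17.5]
eef_rot: [-3.142, 0.0, 3.018]
wrist_force: [-1.7, 0.2, 1.4]
finger_gap: 57.8
finger_force: 25.0
```

jog_arm(plan=[0,0,0.004,0,0,0,0,0,0.015,0,0,0,0,0,0.035,0,0,0,0,0,0.06,0,0,0,0,0,0.09,0,0,0,0,0.005,0.12,0,0,-1,0.002,0.015,0.15,0,0,-2,0.004,0.035,0.18,0,0,-4,0.006,0.06,0.205,0,0,-7,0.008,0.09,0.22,0,0,-10,0.01,0.12,0.23,0,0,-13,0.012,0.15,0.233,0,0,-16,0.014,0.18,0.233,0,0,-19,0.016,0.21,0.233,0,0,-22,0.018,0.24,0.233,0,0,-25,0.02,0.265,0.233,0,0,-28,0.022,0.28,0.233,0,0,-30,0.023,0.288,0.233,0,0,-31,0.023,0.29,0.233,0,0,-31,0.023,0.29,0.233,0,0,-31])

```text
clock: 6.25
eef_pos: [593.1, 90.7, 250.6]
eef_rot: [-3.141, -0.0, 2.478]
wrist_force: [-0.4, -0.7, -5.2]
finger_gap: 57.6
finger_force: 25.0
```

jog_arm(plan=[0,0,0,0,0,0,0,0,0,0,0,0])

```text
clock: 6.45
eef_pos: [593.3, 90.2, 250.6]
eef_rot: [-3.142, 0.0, 2.476]
wrist_force: [-0.1, -0.3, -4.9]
finger_gap: 58.0
finger_force: 25.0
```

Run:
```python
from h import *
s=manip.read_state();print(s['clock'],s['eef_pos'],s['eef_rot'],s['finger_gap'],s['wrist_force'])
p,d,c=snap('wrist');W=cloud(d,c);np.savez('w2.npz',p=p,d=d,W=W);cv2.imwrite('pics/w2.png',p[...,::-1])
hsv=cv2.cvtColor(p,cv2.COLOR_RGB2HSV)
b=(hsv[...,0]>105)&(hsv[...,0]<128)&(hsv[...,1]>130)&(hsv[...,2]>40)&np.isfinite(W).all(2)&(W[...,2]>30)&(W[...,2]<125)&(abs(W[...,0]-520)<120)&(abs(W[...,1]-150)<120)
P=W[b]
for _ in range(5):
    c=P.mean(0);nrm=np.linalg.svd(P-c,full_matrices=False)[2][2];nrm*=np.sign(nrm[2]);e=(P-c)@nrm;P=P[abs(e)<max(2.5*e.std(),1)]
print(len(P),c,np.degrees(np.arccos(nrm[2])),np.degrees(np.arctan2(nrm[1],nrm[0])),e.std())
h=np.cross([0,0,1],nrm);h/=np.linalg.norm(h);g=np.cross(h,nrm);g*=-np.sign(g[2])
q=np.c_[(P-c)@h,(P-c)@g].astype(np.float32);r=cv2.minAreaRect(q);print(r);bp=cv2.boxPoints(r);print((c+bp[:,:1]*h+bp[:,1:]*g).round(1))
```

```text
6.45 [593.2826993   90.22265402 250.55270725] [-3.14154119e+00  5.25809277e-05  2.47629285e+00] 57.95642953574817 [-0.12871679 -0.29035925 -4.89983305]
16103 [513.17286656 158.34101929  79.88453997] 22.051683271935786 -80.80021021475592 0.7074230665686924
((4.386981964111328, 6.937995910644531), (150.27151489257812, 100.57633209228516), 45.087039947509766)
[[428.4 154.7  83.9]
 [488.2 231.1 110.6]
 [608.7 150.7  70.6]
 [548.9  74.3  44. ]]
```

View pics/w2.png

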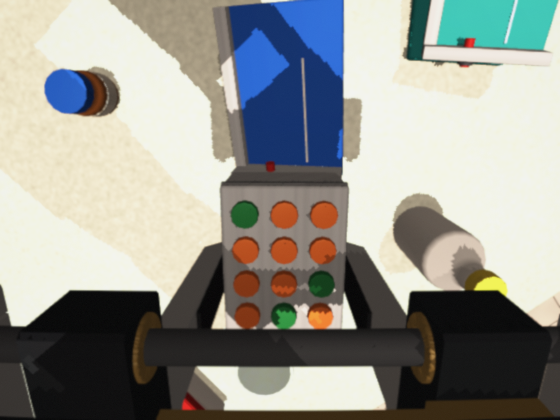

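The wrist view shows the held block square in the fingers and the whole plate, with the pin at (270,166). The three corner measurements agree to about 2 mm. Now the target pose.

```bash
cat >> h.py <<'E'
t,a=np.radians(22),np.radians(-80.9)
nz=np.array([np.sin(t)*np.cos(a),np.sin(t)*np.sin(a),np.cos(t)])
g=np.array([np.cos(t)*np.cos(a),np.cos(t)*np.sin(a),-np.sin(t)]);hh=np.cross(nz,g)
nx=(g+hh)/2**.5;ny=(hh-g)/2**.5
N=np.c_[nx,ny,nz];O=np.array([549,74.8,44.2])
Rt=np.c_[-nx,ny,-nz]
def rel(pt,Rg):
    s=manip.read_state();Rc=R.from_euler('xyz',s['eef_rot']).as_matrix()
    print('from',s['eef_pos'].round(1),'shift',(O+N@np.array(pt,float)-s['eef_pos']).round(1),'turn',np.degrees(R.from_matrix(Rg@Rc.T).as_rotvec()).round(2))
E
python3 - <<'E'
from h import *
print(N.round(4),np.linalg.det(N))
s=manip.read_state()
rel([-66,41,17.3+50],Rt);rel([-66,41,17.3+3],Rt)
E
```

```text
[[ 0.8019  0.5945  0.0592]
 [-0.5355  0.7592 -0.3699]
 [-0.2649  0.2649  0.9272]] 1.0
from [593.3  90.3 250.5] shift [ -68.9   26.1 -115.6] turn [21.79  3.06  2.19]
from [593.3  90.3 250.5] shift [ -71.6   43.5 -159.2] turn [21.79  3.06  2.19]
```

jog_arm(plan=[-0.003,0.001,0,1,0.1,0.1,-0.01,0.004,-0.002,3,0.4,0.3,-0.02,0.008,-0.006,6,0.8,0.6,-0.03,0.012,-0.015,9,1.3,0.9,-0.04,0.016,-0.027,12,1.7,1.2,-0.05,0.02,-0.042,15,2.1,1.5,-0.058,0.023,-0.058,17.5,2.5,1.8,-0.064,0.025,-0.075,19.5,2.8,2,-0.068,0.026,-0.09,21,2.95,2.1,-0.069,0.026,-0.103,21.6,3.05,2.2,-0.069,0.026,-0.112,21.8,3.06,2.2,-0.069,0.026,-0.116,21.8,3.06,2.2,-0.069,0.026,-0.116,21.8,3.06,2.2,-0.069,0.026,-0.116,21.8,3.06,2.2])

```text
clock: 7.9
eef_pos: [524.7, 116.9, 135.0]
eef_rot: [2.863, -0.267, 2.554]
wrist_force: [0.6, 0.7, -5.7]
finger_gap: 57.8
finger_force: 25.0
```

Run:
```python
from h import *
rel([-66,41,17.3+2],Rt)
p,d,c=snap('side');cv2.imwrite('pics/s2.png',cv2.resize(p[130:290,190:400,::-1],None,fx=3.7,fy=3.7,interpolation=cv2.INTER_CUBIC))
```

```text
from [524.7 116.9 135. ] shift [ -3.1  17.2 -44.6] turn [-0.    0.07 -0.04]
```

View pics/s2.png

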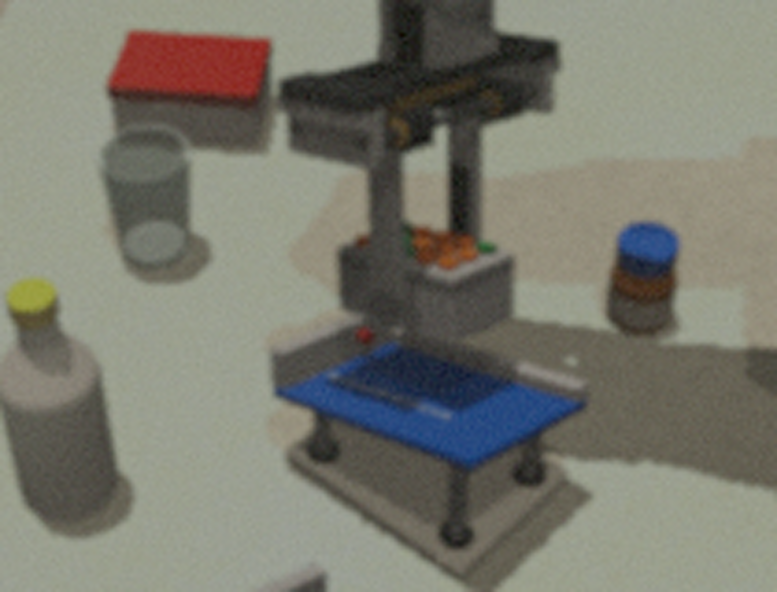

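The side crop shows the block level with the plate and clear of the fences, with the pin at (365,335). I lower it along the plate normal to about 3 mm, then creep.

jog_arm(plan=[-0.0002,0.001,-0.0027,0,0,0,-0.0006,0.0033,-0.0086,0,0,0,-0.001,0.006,-0.0155,0,0,0,-0.0015,0.0086,-0.0225,0,0,0,-0.002,0.0113,-0.0295,0,0,0,-0.0025,0.0138,-0.036,0,0,0,-0.0028,0.0155,-0.0405,0,0,0,-0.003,0.0165,-0.043,0,0,0,-0.003,0.0168,-0.0437,0,0,0,-0.003,0.0168,-0.0437,0,0,0,-0.003,0.0168,-0.0437,0,0,0])

```text
clock: 9.05
eef_pos: [521.5, 133.5, 91.0]
eef_rot: [2.863, -0.268, 2.553]
wrist_force: [0.7, -0.8, -5.1]
finger_gap: 57.8
finger_force: 25.0
```

jog_arm(plan=[0,0.0001,-0.0003,0,0,0,0,0.0002,-0.0006,0,0,0,0,0.0003,-0.0009,0,0,0,-0.0001,0.0004,-0.0012,0,0,0,-0.0001,0.0005,-0.0014,0,0,0,-0.0001,0.0005,-0.0014,0,0,0,-0.0001,0.0005,-0.0014,0,0,0])

```text
clock: 9.75
eef_pos: [521.2, 134.1, 89.3]
eef_rot: [2.863, -0.268, 2.553]
wrist_force: [-0.3, -0.3, -5.6]
finger_gap: 57.8
finger_force: 25.0
```

jog_arm(plan=[0,0.0001,-0.0003,0,0,0,0,0.0002,-0.0006,0,0,0,0,0.0003,-0.0008,0,0,0,0,0.0003,-0.0008,0,0,0])

```text
clock: 10.15
eef_pos: [521.6, 134.3, 89.0]
eef_rot: [2.862, -0.267, 2.553]
wrist_force: [0.3, -3.1, 2.7]
finger_gap: 58.2
finger_force: 25.0
```

jog_arm(plan=[0,0.0001,-0.0003,0,0,0,0,0.0002,-0.0005,0,0,0,0,0.0002,-0.0005,0,0,0])

```text
clock: 10.45
eef_pos: [521.9, 134.3, 89.1]
eef_rot: [2.862, -0.266, 2.554]
wrist_force: [-1.6, -6.1, 9.5]
finger_gap: 57.9
finger_force: 25.0
```

It touched down. I back off the preload and let go.

jog_arm(plan=[0,-0.0001,0.0003,0,0,0,0,-0.0003,0.0007,0,0,0,0,-0.0003,0.0007,0,0,0])

```text
clock: 10.75
eef_pos: [521.5, 134.2, 89.1]
eef_rot: [2.862, -0.267, 2.553]
wrist_force: [1.1, -4.1, 4.3]
finger_gap: 57.7
finger_force: 25.0
```

jog_arm(plan=[0,0,0,0,0,0,0,0,0,0,0,0,0,0,0,0,0,0,0,0,0,0,0,0,0,0,0,0,0,0,0,0,0,0,0,0,0,0,0,0,0,0,0,0,0,0,0,0,0,0,0,0,0,0,0,0,0,0,0,0], claw=0.094)

```text
clock: 11.75
eef_pos: [521.2, 134.3, 88.8]
eef_rot: [2.863, -0.268, 2.553]
wrist_force: [0.4, 0.2, 0.1]
finger_gap: 93.7
finger_force: 0.0
```

Run:
```python
from h import *
s=manip.read_state();print(s['clock'],s['finger_gap'],s['eef_pos'],s['wrist_force'],(N.T@(s['eef_pos']-O)).round(1))
p,d,c=snap('wrist');W=cloud(d,c);cv2.imwrite('pics/w3.png',p[...,::-1])
Q=(W-O)@N
m=np.isfinite(Q).all(2)&(abs(Q[...,2]-42)<3)&(abs(Q[...,0]+60)<75)&(abs(Q[...,1]-35)<45)
print(m.sum(),np.median(Q[m][:,2]),cv2.minAreaRect(Q[m][:,:2].astype(np.float32)))
```

```text
11.75 93.71925885521216 [521.21747019 134.30444626  88.76142685] [0.37740488 0.19954087 0.07621488] [-65.9  40.5  17.7]
10741 42.138001074489694 ((-54.10445022583008, 24.15874481201172), (68.14183044433594, 92.72847747802734), 89.99414825439453)
```

View pics/w3.png

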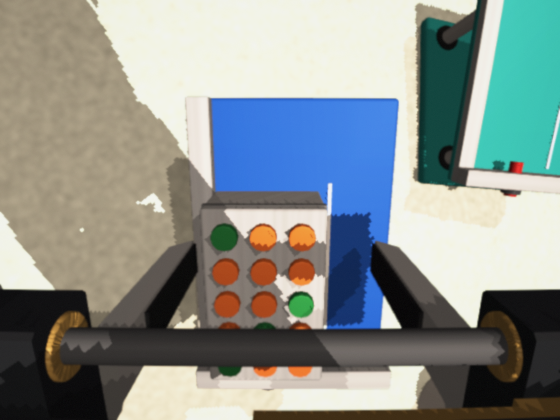

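The wrist view shows the block square in the corner (nest x -54, upper y edge 58), its upper end at row 200, fingers clear on both sides. I back out along the normal, close the fingers and work out the push pose.

jog_arm(plan=[0.0003,-0.0015,0.004,0,0,0,0.001,-0.005,0.013,0,0,0,0.0018,-0.01,0.025,0,0,0,0.0026,-0.0155,0.039,0,0,0,0.0033,-0.02,0.05,0,0,0,0.0036,-0.0222,0.0556,0,0,0,0.0036,-0.0222,0.0556,0,0,0])

```text
clock: 12.5
eef_pos: [525.2, 111.7, 145.3]
eef_rot: [2.862, -0.267, 2.553]
wrist_force: [0.1, 0.0, -0.6]
finger_gap: 93.9
finger_force: 0.0
```

```bash
cat >> h.py <<'E'
k=np.radians(15);Rp=np.c_[-(nx*np.cos(k)+nz*np.sin(k)),ny,-(nz*np.cos(k)-nx*np.sin(k))]
E
python3 - <<'E'
from h import *
rel([-125,29,75],Rp);rel([-118,29,10],Rp);print(manip.read_state()['joints'])
E
```

```text
from [525.2 111.7 145.3] shift [-54.8  24.3   9.3] turn [ -8.92 -11.29  -3.98]
from [525.2 111.7 145.3] shift [-53.   44.6 -52.8] turn [ -8.92 -11.29  -3.98]
[-0.04628161  0.35915932  1.63755616  0.39698904  1.25037566 -1.13748599]
```

jog_arm(plan=[-0.003,0.001,0.001,-0.5,-0.6,-0.2,-0.012,0.005,0.002,-2,-2.5,-0.9,-0.024,0.01,0.004,-4,-5,-1.8,-0.036,0.016,0.006,-6,-7.6,-2.7,-0.047,0.021,0.008,-7.7,-9.8,-3.4,-0.053,0.0235,0.009,-8.7,-11,-3.9,-0.055,0.0243,0.009,-8.92,-11.29,-3.98,-0.055,0.0243,0.009,-8.92,-11.29,-3.98,-0.055,0.0243,0.009,-8.92,-11.29,-3.98,-0.055,0.0243,0.009,-8.92,-11.29,-3.98,-0.055,0.0243,0.009,-8.92,-11.29,-3.98,-0.055,0.0243,0.009,-8.92,-11.29,-3.98], claw=0, force=10)

```text
clock: 13.7
eef_pos: [470.0, 136.2, 153.2]
eef_rot: [2.875, -0.018, 2.482]
wrist_force: [-0.1, -0.3, 0.3]
finger_gap: 1.8
finger_force: 0.0
```

Run:
```python
from h import *
s=manip.read_state();print(s['finger_gap'],s['wrist_force'],(N.T@(s['eef_pos']-O)).round(1));rel([-118,29,10],Rp)
```

```text
1.8349309361126218 [-0.11840457 -0.34128729  0.30892332] [-125.1   28.5   73.6]
from [470.  136.2 153.2] shift [  2.3  20.1 -60.8] turn [-0.01 -0.12 -0.  ]
```

jog_arm(plan=[0.0001,0.001,-0.003,0,0,0,0.0004,0.004,-0.012,0,0,0,0.0009,0.008,-0.024,0,0,0,0.0014,0.012,-0.036,0,0,0,0.0018,0.0155,-0.047,0,0,0,0.0021,0.0185,-0.056,0,0,0,0.0023,0.0198,-0.06,0,0,0,0.0023,0.0201,-0.0608,0,0,0,0.0023,0.0201,-0.0608,0,0,0,0.0023,0.0201,-0.0608,0,0,0])

```text
clock: 14.7
eef_pos: [472.3, 156.5, 93.0]
eef_rot: [2.874, -0.017, 2.482]
wrist_force: [0.2, 0.3, -0.1]
finger_gap: 0.5
finger_force: 0.0
```

```bash
cat > st.py <<'E'
from h import *
s=manip.read_state();print(s['clock'],s['finger_gap'],'Fn',(N.T@s['wrist_force']).round(1),'pn',(N.T@(s['eef_pos']-O)).round(1))
E
python3 st.py
python3 - <<'E'
from h import *
p,d,c=snap('side');cv2.imwrite('pics/s3.png',cv2.resize(p[160:290,220:380,::-1],None,fx=4.5,fy=4.5,interpolation=cv2.INTER_CUBIC))
E
```

```text
14.7 0.517977117275154 Fn [ 0.   0.4 -0.2] pn [-118.1   29.3   10.5]
```

View pics/s3.png

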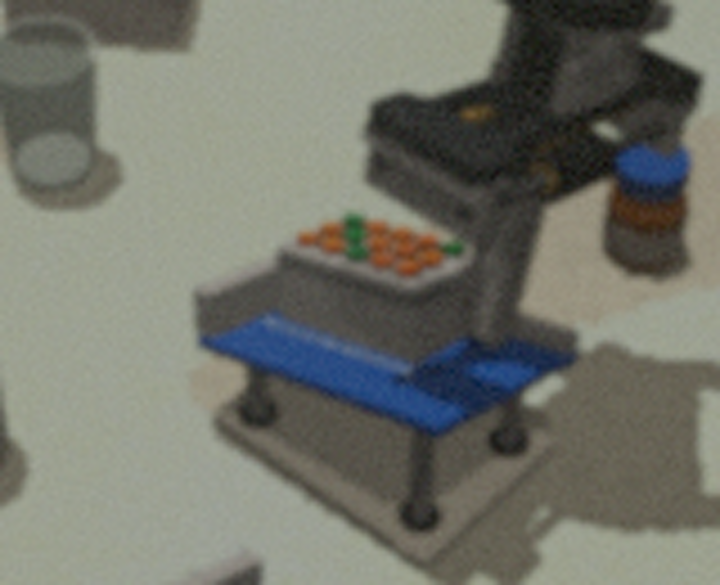

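The side crop shows the fingers closed, just behind the block's upper end (about 480,330) and low over the plate. I push along nest x.

jog_arm(plan=[0.0008,-0.0005,-0.0003,0,0,0,0.0016,-0.0011,-0.0005,0,0,0,0.0024,-0.0016,-0.0008,0,0,0,0.0032,-0.0021,-0.0011,0,0,0,0.004,-0.0027,-0.0013,0,0,0,0.0048,-0.0032,-0.0016,0,0,0,0.0056,-0.0037,-0.0019,0,0,0,0.0064,-0.0043,-0.0021,0,0,0,0.0068,-0.0046,-0.0023,0,0,0,0.0072,-0.0048,-0.0024,0,0,0,0.0072,-0.0048,-0.0024,0,0,0])

```text
clock: 15.85
eef_pos: [479.3, 151.7, 90.1]
eef_rot: [2.874, -0.017, 2.482]
wrist_force: [0.4, 0.2, 0.3]
finger_gap: 0.4
finger_force: 0.0
```

jog_arm(plan=[0.0004,-0.0003,-0.0001,0,0,0,0.0008,-0.0005,-0.0003,0,0,0,0.0012,-0.0008,-0.0004,0,0,0,0.0016,-0.0011,-0.0005,0,0,0,0.002,-0.0013,-0.0007,0,0,0,0.0024,-0.0016,-0.0008,0,0,0])

```text
clock: 16.45
eef_pos: [481.1, 150.5, 89.4]
eef_rot: [2.875, -0.019, 2.482]
wrist_force: [-7.4, 4.0, 5.1]
finger_gap: 0.5
finger_force: 4.6
```

```bash
python3 st.py
```

```text
16.45 0.45270172726842633 Fn [-9.4  0.   2.9] pn [-107.    29.1    9.8]
```

jog_arm(plan=[0.0004,-0.0003,-0.0001,0,0,0,0.0008,-0.0005,-0.0003,0,0,0,0.0012,-0.0008,-0.0004,0,0,0,0.0016,-0.0011,-0.0005,0,0,0,0.002,-0.0013,-0.0007,0,0,0,0.0024,-0.0016,-0.0008,0,0,0,0.0028,-0.0019,-0.0009,0,0,0,0.0032,-0.0021,-0.0011,0,0,0,0.0036,-0.0024,-0.0012,0,0,0,0.004,-0.0027,-0.0013,0,0,0,0.0044,-0.0029,-0.0015,0,0,0])

```text
clock: 17.55
eef_pos: [485.4, 147.7, 87.8]
eef_rot: [2.875, -0.019, 2.483]
wrist_force: [-7.6, 2.9, 5.0]
finger_gap: 0.4
finger_force: 4.6
```

```bash
python3 st.py
```

```text
17.55 0.3659756706315694 Fn [-9.  -1.   3.1] pn [-101.5   29.1    9.7]
```

jog_arm(plan=[0.0003,-0.0002,-0.0001,0,0,0,0.0006,-0.0004,-0.0002,0,0,0,0.0009,-0.0006,-0.0003,0,0,0,0.0011,-0.0007,-0.0004,0,0,0])

```text
clock: 17.95
eef_pos: [486.6, 146.9, 87.5]
eef_rot: [2.875, -0.019, 2.482]
wrist_force: [-6.9, 3.1, 6.6]
finger_gap: 0.6
finger_force: 4.6
```

jog_arm(plan=[0.0002,-0.0001,-0.0001,0,0,0,0.0003,-0.0002,-0.0001,0,0,0])

```text
clock: 18.15
eef_pos: [486.8, 146.8, 87.3]
eef_rot: [2.875, -0.019, 2.483]
wrist_force: [-7.7, 4.2, 7.1]
finger_gap: 0.6
finger_force: 5.2
```

```bash
python3 st.py
```

```text
18.15 0.6065228329707791 Fn [-10.3   0.5   4.5] pn [-99.9  29.1   9.7]
```

jog_arm(plan=[0.0002,-0.0001,-0.0001,0,0,0,0.0003,-0.0002,-0.0001,0,0,0,0.0003,-0.0002,-0.0001,0,0,0])

```text
clock: 18.45
eef_pos: [486.9, 146.8, 87.3]
eef_rot: [2.875, -0.02, 2.483]
wrist_force: [-9.9, 4.9, 6.8]
finger_gap: 0.2
finger_force: 6.3
```

```bash
python3 st.py
```

```text
18.45 0.17628343182911912 Fn [-12.4  -0.4   3.8] pn [-99.8  29.1   9.6]
```

Position has stopped and force is rising, so it is on the fence. I add a little more and hold.

jog_arm(plan=[0.0001,-0.0001,0,0,0,0,0.0002,-0.0001,-0.0001,0,0,0,0.0002,-0.0001,-0.0001,0,0,0,0.0002,-0.0001,-0.0001,0,0,0])

```text
clock: 18.85
eef_pos: [486.9, 146.8, 87.2]
eef_rot: [2.875, -0.02, 2.483]
wrist_force: [-11.9, 6.3, 9.1]
finger_gap: 0.3
finger_force: 7.2
```

```bash
python3 st.py
```

```text
18.85 0.3173614376583753 Fn [-15.3   0.2   5.4] pn [-99.7  29.1   9.5]
```

jog_arm(plan=[0,0,0,0,0,0,0,0,0,0,0,0,0,0,0,0,0,0,0,0,0,0,0,0,0,0,0,0,0,0,0,0,0,0,0,0])

```text
clock: 19.45
eef_pos: [486.9, 146.8, 87.2]
eef_rot: [2.875, -0.02, 2.483]
wrist_force: [-12.2, 5.8, 8.7]
finger_gap: 0.3
finger_force: 7.2
```

```bash
python3 st.py
```

```text
19.45 0.2929183841657235 Fn [-15.2  -0.5   5.2] pn [-99.7  29.1   9.5]
```

jog_arm(plan=[-0.0005,0.0003,0.0002,0,0,0,-0.001,0.0007,0.0003,0,0,0,-0.002,0.0013,0.0007,0,0,0,-0.004,0.0027,0.0013,0,0,0,-0.008,0.0054,0.0026,0,0,0,-0.012,0.008,0.004,0,0,0,-0.014,0.008,0.012,0,0,0,-0.016,0.005,0.025,0,0,0,-0.018,0,0.045,0,0,0,-0.018,-0.005,0.065,0,0,0,-0.018,-0.01,0.085,0,0,0,-0.018,-0.012,0.095,0,0,0,-0.018,-0.012,0.095,0,0,0])

```text
clock: 20.75
eef_pos: [470.5, 133.9, 183.5]
eef_rot: [2.873, -0.015, 2.482]
wrist_force: [0.7, 0.1, 0.1]
finger_gap: 0.4
finger_force: 0.0
```

```bash
python3 st.py
python3 - <<'E'
from h import *
p,d,c=snap('wrist');W=cloud(d,c);Q=(W-O)@N;cv2.imwrite('pics/w4.png',p[...,::-1])
m=np.isfinite(Q).all(2)&(abs(Q[...,2]-42)<3)&(abs(Q[...,0]+55)<75)&(abs(Q[...,1]-30)<40)
print(m.sum(),np.median(Q[m][:,2]),cv2.minAreaRect(Q[m][:,:2].astype(np.float32)),Q[m].min(0),Q[m].max(0))
p,d,c=snap('top');W=cloud(d,c);Q=(W-O)@N
m=np.isfinite(Q).all(2)&(abs(Q[...,2]-43)<4)&(abs(Q[...,0]+55)<75)&(abs(Q[...,1]-30)<40)
print(m.sum(),cv2.minAreaRect(Q[m][:,:2].astype(np.float32)))
E
```

```text
20.75 0.4034461858176209 Fn [0.5 0.5 0.1] pn [-131.5   35.1  102.6]
655 41.89617667271382 ((-54.51600646972656, 29.11505699157715), (58.206302642822266, 77.74375915527344), 89.97863006591797) [-9.33967445e+01  1.67502817e-02  3.90423661e+01] [-15.64243086  58.22662908  44.82565005]
512 ((-38.16351318359375, 30.184490203857422), (57.88817596435547, 75.47464752197266), 89.68663787841797)
```

View pics/w4.png

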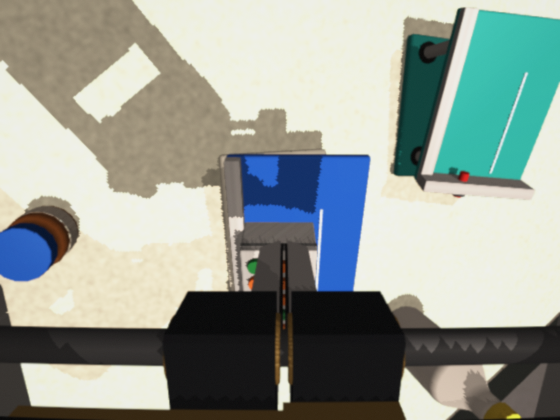

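The wrist view shows the hand clear of the block, which is square against the side fence (upper end at row 245). Top and wrist depth put its ends at nest x ≈ -0.4 and -93.4, y centre 29, so it is home.

```bash
python3 -c "
from cell import manip
print(manip.sign_off())"
```

```text
the job is handed in; nothing more can be done
None
```

The job is handed in: the block slid to the side fence and pin, I pushed it home and held it at about 15 N, and the last camera depth puts it at nest x about -46 to -47 mm, y 29 mm and square, hand clear; the pin's depth was inferred from the push stalling with rising force, not measured.

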